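# Sweep the offcuts from the sprung trimming board into its tray

## Robot

A 6-joint arm with a two-finger parallel gripper is mounted at the origin on the work surface. World frame = base frame: x ahead of the robot, y to its left, z up, the work surface at z = 0. Lengths are in m, angles in rad, forces in N, time in s.
With the tool pointing down it reaches from about 0.275 to 0.75 m from the base axis. Payload 10.2 kg.
Tool frame: the origin (TCP) lies midway between the tips of the shut fingers; the grasp point (between the pads) lies behind it (env.hold_point_z is the z of the grasp point in the tool frame, in m); z points along the fingers, y is the line along which they close (so a half turn about z gives the same grasp; the last joint's range is limited). The gripper opens to 85 mm and grips with 20 to 120 N. Pads are 22 mm wide; open, the fingers measure 114 mm over their backs; the gripper's body (76 mm by 85 mm) begins 54 mm behind the grasp point. The pads swing forward as they close: fully open they stand 13 mm farther back than shut.
Start: joints at [-1.424, 0.313, 1.498, -0, 1.331, -0.223], TCP at [0.19, -0.49, 0.231] pointing down, gripper open.
Joint ranges: [-2.94, 2.94], [-0.97, 2.17], [0.19, 2.56], [-1.23, 4.37], [0.02, 3.11], [-2.88, 2.88]. Speed limits (rad/s): [2.39, 2.39, 3.01, 3.14, 3.14, 3.14].

## Interface

Orientations are given as a unit quaternion [x, y, z, w].
In Python, from cell import env gives the robot as it stands. The module is installed in compiled form; this text tells all that it offers.
- The arm moves only by the shell command python3 -m creep 'ROWS' [OPENING]. ROWS is JSON, a list of rows, each an object with "translation": the shift along the tool's x, y, z in mm, a list of three; "twist": the turn, a rotation vector about the tool's x, y, z in degrees, a list of three. A call has 1 to 12 rows; each row shifts and turns the commanded pose from where the row before left it, along the tool's axes as they then stand; what a row does not reach is not made up. A row lasts 1/10 s, in which the tool goes at most 50 mm and 8.59 degrees, less where a joint would pass 70% of its speed; a pose out of reach is approached as far as the arm can. A call with a gripper value outside its range is refused whole. OPENING is the finger opening in mm, from 0 to 85.4, set as the call begins (- or left out, the last holds). The fingers move at their own pace and stop on an object; the grip force is fixed at half the most. Time passes only in rows, so rows that do not move let the fingers close. It gives the time, the measured TCP pose, the force, the opening and the grip force at its end, in the units of the state.
- env.get_state(): the state, without advancing time (a new reading comes with each control period).
- env.capture(name): name is "scene" or "top" or "wrist"; returns a dict with "frame" (420x560x3 uint8, red, green, blue), "K" (3x3 intrinsics, pixels), "R" (3x3) and "t" (3): a world point X has camera coordinates R X + t. Camera axes: x right, y down, z forward; pixel columns grow to the right and rows downward; lengths in m; the calibration is good to about 2 mm. A picture is of the moment at which its call begins. There is no depth.
- env.hand_in(): hands the job in; it is judged then, once.
The state is a dict: "time_s": time; "qpos": joint angles; "joint_vel": joint speeds; "effort": joint torques, N m; "position": TCP position; "eef_rot": TCP orientation; "force": force on the tool from outside, world axes, zero at the start; "moment": the same for the moment, N m; "grip_width": finger opening in m; "grasp_force": force on a finger pad.
Only numpy, scipy, OpenCV 4.12 (cv2) and the standard library are available. Lean on these libraries where they do the work, as an engineer would, in place of code of your own. Each camera call takes 0.05 s, during which the arm holds its last target. There are 200 camera calls.

## Task

Take the wooden scraper block from its mat, set it on the trimming board at the end away from the black catch tray, behind all the offcuts, and sweep them over the edge into the tray, keeping the block pressed lightly but steadily on the springy board all along the slow stroke. Then stand the block upright in the middle of its mat again and let go. Do not touch the offcuts with the gripper, never press hard, and leave everything else on the table where it is.

Things in the scene. Friction and masses are not known exactly. Their poses are not given: they have to be found in the camera images.
- station: Fixed trimming station: wooden base, steel board hinged over it, black open catch tray at one end. Origin: on the table under the middle of the board; z up, y along the board away from the tray. Board x -85 to 85, y -120 to 120 mm; between the battens (12 mm high) on its long sides 150 mm, ends open. Tray y -235 to -120 mm, 165 mm wide inside, floor 5 mm, walls 45 mm high.
- drop_edge (a point): Middle of the upper edge of the board at its tray end (y -120 mm), where it is hinged: always 56 mm above the table. Offcuts pushed over it fall into the tray.
- spring_end (a point): Fixed point 56 mm above the table at the middle of the far end of the board (y 120 mm). The board rests there on springs and sags: its upper face is 0 to 16 mm below this point (different each time, not reported), sloping up to the hinge. Pressed, it sinks further, about 0.6 mm per N at this end, about 0.2 mm per N at the middle, hardly at the hinge.
- scraper: Wooden scraper block, standing on the mat at the start. Origin: centre of its flat underside; z up. Base 136 mm (x) by 34 mm (y) by 26 mm high; on it a grip rib 90 mm (x) by 22 mm (y) from 26 to 71 mm high, to be gripped across y. About 0.15 to 0.31 kg. It fits between the battens with its x across the board.
- mat: Fixed flat dark rubber mat, 170 mm (x) by 80 mm (y), 4 mm thick, origin at the centre of its underside; the place of the block. It may lie on the left or the right of the table.
- offcut0: Loose plywood offcut, 66 x 24 x 10 mm, 12 to 16 g, lying flat on the board, its long side more or less across it. Origin: centre of its underside; x along its length.
- offcut1: Loose plywood offcut, 62 x 22 x 10 mm, 12 to 16 g, lying flat on the board, its long side more or less across it. Origin: centre of its underside; x along its length.
- offcut2: Loose plywood offcut, 60 x 26 x 10 mm, 12 to 16 g, lying flat on the board, its long side more or less across it. Origin: centre of its underside; x along its length.
- offcut3: Loose plywood offcut, 64 x 20 x 10 mm, 12 to 16 g, lying flat on the board, its long side more or less across it. Origin: centre of its underside; x along its length.
- offcut4: Loose plywood offcut, 60 x 22 x 10 mm, 12 to 16 g, lying flat on the board, its long side more or less across it. Origin: centre of its underside; x along its length.
- eraser_box: Bystander, to be left alone: clear open box of erasers, 130 x 90 x 50 mm; origin at the middle of its underside.
- glue_bottle: Bystander, to be left alone: white bottle, 64 mm across, 150 mm high; origin at the middle of its underside.
- tape_roll: Bystander, to be left alone: roll of clear tape lying flat, 90 mm across, 24 mm high; origin at the middle of its underside.
- paint_brush: Bystander, to be left alone: brush 190 mm long lying on the table; origin at the middle of its underside.
There are look-alikes about, which are no part of the job. Leave any purple look-alike of the offcut4 alone.

How it is judged:
On the way, in this order (a step that is already met when the one before it is completed fails the run):
1. the block is pressed lightly (1.5 to 12 N) on the far end of the board, behind all the offcuts (contact force between scraper and station between 1.5 and 12 N and y of scraper in the frame of station between 0.075 and 0.125 m and z of scraper in the frame of station between 0.02 and 0.062 m), for 0.4 s.
2. the block, still pressed lightly (1.5 to 12 N), sweeps the part of the board before its middle (contact force between scraper and station between 1.5 and 12 N and y of scraper in the frame of station between 0.01 and 0.065 m and z of scraper in the frame of station between 0.02 and 0.062 m), for 0.4 s.
3. the block, still pressed lightly (1.5 to 12 N), sweeps the part of the board at its middle (contact force between scraper and station between 1.5 and 12 N and y of scraper in the frame of station between -0.055 and 0 m and z of scraper in the frame of station between 0.02 and 0.062 m), for 0.4 s.
4. the block, still pressed lightly (1.5 to 12 N), sweeps the part of the board past its middle (contact force between scraper and station between 1.5 and 12 N and y of scraper in the frame of station between -0.115 and -0.065 m and z of scraper in the frame of station between 0.02 and 0.062 m), for 0.4 s.
At the end, for the whole second after the job is handed in: All five offcuts lie at rest inside the catch tray (their origins over the tray and lower than 45 mm); the block stands upright (within 0.1 rad) and at rest on the mat, its centre within 30 mm of the middle of the mat, released (y of offcut0 in the frame of station between -0.235 and -0.12 m and x of offcut0 in the frame of station between -0.085 and 0.085 m and z of each of offcut0, offcut1, offcut2, offcut3, offcut4 in the frame of station below 0.045 m and linear speed of each of offcut0, offcut1, offcut2, offcut3, offcut4, scraper below 0.02 m/s and y of offcut1 in the frame of station between -0.235 and -0.12 m and x of offcut1 in the frame of station between -0.085 and 0.085 m and y of offcut2 in the frame of station between -0.235 and -0.12 m and x of offcut2 in the frame of station between -0.085 and 0.085 m and y of offcut3 in the frame of station between -0.235 and -0.12 m and x of offcut3 in the frame of station between -0.085 and 0.085 m and y of offcut4 in the frame of station between -0.235 and -0.12 m and x of offcut4 in the frame of station between -0.085 and 0.085 m and horizontal distance between scraper and mat below 0.03 m and angle between scraper's own z axis and vertical below 0.1 rad and height (world z) of scraper between 0 and 0.01 m); the robot touches nothing.
It fails at once if the block is pressed on the board with more than 30 N (contact force between scraper and station above 30 N).
It fails at once if the fingers or the arm touch an offcut (more than 1 N) (contact force between any of the fingers, the arm and offcut0 above 1 N or contact force between any of the fingers, the arm and offcut1 above 1 N or contact force between any of the fingers, the arm and offcut2 above 1 N or contact force between any of the fingers, the arm and offcut3 above 1 N or contact force between any of the fingers, the arm and offcut4 above 1 N).
It fails at once if a bystander is moved more than 30 mm (distance of any of eraser_box, glue_bottle, tape_roll, paint_brush from where it was at the start of the episode above 0.03 m).
It also fails if it takes over 72 s, if anything falls off the work surface, if the arm or the gripper's body presses on something with over 40 N, if the wrist force passes 120 N, or if a joint passes its speed limit or range.

## Working session

There is one attempt and no reset: what is moved stays moved. The work goes in short steps, Python scripts to look and compute and a shell command to move; the robot and the scene stay as the last step left them, time stands still between calls to the robot, and variables do not carry over. Pictures are saved under pics/ and viewed, at most 10 in all, crops included, and the job is handed in when it is done.

```bash
mkdir -p pics; python3 - <<'E'
from cell import env
import cv2, numpy as np
s=env.get_state(); print(s['position'],s['eef_rot'],s['force'],s['grip_width'],env.hold_point_z,s['time_s'])
for n in("scene","top"):
    c=env.capture(n); f=c["frame"]; cv2.imwrite(f"pics/{n}0.png",cv2.cvtColor(f,cv2.COLOR_RGB2BGR)); np.savez(f"{n}0.npz",**c)
    print(n,c["K"].tolist(),np.round(c["R"],4).tolist(),c["t"].tolist())
E
```

```text
[ 0.18970282 -0.48924989  0.2307225 ] [ 9.82953319e-01  1.83854124e-01  1.15293801e-05 -6.57909560e-04] [ 0.67721097  0.08455336 -0.63998057] 0.08544580444339486 -0.0187 0.0
scene [[400.5964994891505, 0.0, 278.34222357272677], [0.0, 400.5964994891505, 212.52067945631887], [0.0, 0.0, 1.0]] [[-0.5614, 0.8273, -0.019], [0.4597, 0.2926, -0.8385], [-0.6882, -0.4794, -0.5446]] [0.311339643803428, -0.23721744759555394, 1.4142598562291477]
top [[460.20927268825193, 0.0, 279.9168251303005], [0.0, 460.20927268825193, 210.82167713748487], [0.0, 0.0, 1.0]] [[0.0026, -0.9992, 0.04], [-0.9951, -0.0066, -0.0988], [0.099, -0.0395, -0.9943]] [0.005647020355733402, 0.6028840016006233, 0.9725165374928896]
```

View pics/top0.png

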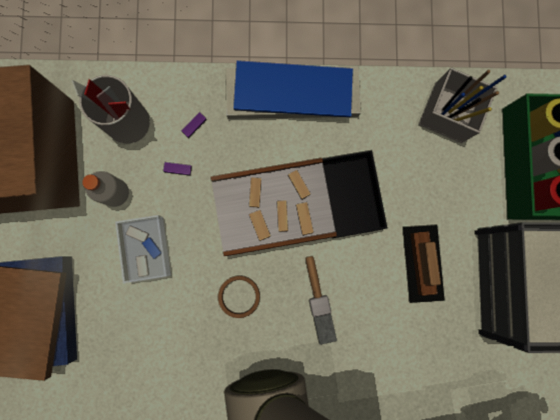

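View pics/scene0.png

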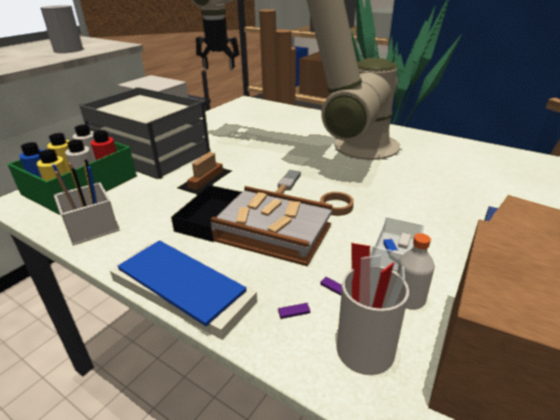

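The top view shows the station at about (275,205) with its tray to the right at (355,193), and the mat and block at (424,264). There are five wooden offcuts on the board between x 250 and 310. The two purple pieces on the table, at (194,125) and (177,169), are look-alikes, not on the board and the wrong colour, so I leave them alone. I'll confirm in one enlarged crop.

```bash
cat > h.py <<'E'
import numpy as np, cv2
def ray(c,uv,z):
    d=c["R"].T@np.linalg.inv(c["K"])@np.array([uv[0],uv[1],1.]); o=-c["R"].T@c["t"]
    return o+d*(z-o[2])/d[2]
def proj(c,X):
    p=c["K"]@(c["R"]@np.asarray(X)+c["t"]); return p[:2]/p[2]
E
python3 - <<'E'
import cv2,numpy as np
from h import *
c=dict(np.load("top0.npz")); f=c["frame"]
hsv=cv2.cvtColor(f,cv2.COLOR_RGB2HSV)
cr=f[140:310,200:455]; cv2.imwrite("pics/crop0.png",cv2.cvtColor(cv2.resize(cr,None,fx=3.1,fy=3.1,interpolation=cv2.INTER_CUBIC),cv2.COLOR_RGB2BGR))
blk=((hsv[...,2]<60)).astype(np.uint8)
cs,_=cv2.findContours(blk,cv2.RETR_EXTERNAL,cv2.CHAIN_APPROX_NONE)
for k in cs:
    if cv2.contourArea(k)>600:
        r=cv2.minAreaRect(k); b=cv2.boxPoints(r); m=b.mean(0)
        if 320<m[0]<460 and 130<m[1]<320: print("dark",cv2.contourArea(k),b.round(1).tolist(),[ray(c,p,0.004 if m[0]>400 else .045).round(3)[:2].tolist() for p in b])
E
```

```text
dark 2530.0 [[402.20001220703125, 227.10000610351562], [437.0, 223.89999389648438], [444.0, 299.8999938964844], [409.20001220703125, 303.1000061035156]] [[0.57, -0.268], [0.578, -0.348], [0.409, -0.358], [0.402, -0.28]]
```

View pics/crop0.png

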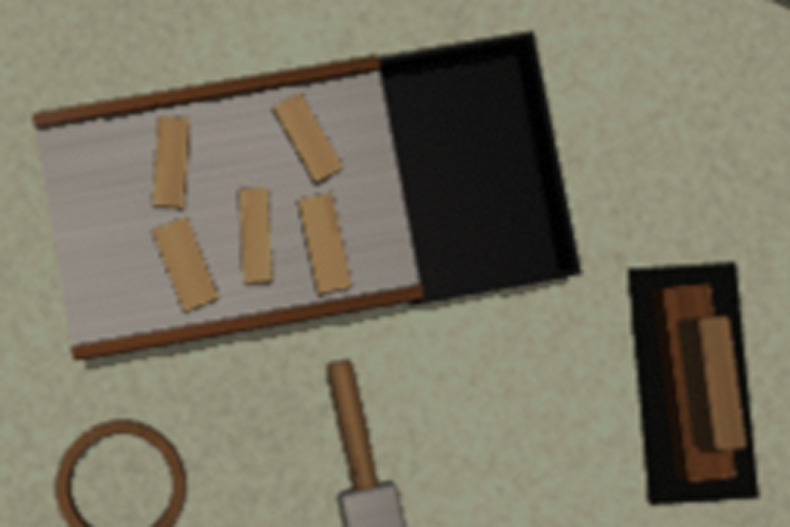

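The crop shows five tan offcuts on the board. The hinge edge runs from crop (381,72) to (420,288), and the far edge from (38,128) to (75,345). The block's rib top has corners near (698,317) and (746,449). Both purple pieces lie outside this area, so the five offcuts on the board are the right ones.

```bash
python3 - <<'E'
from h import *
c=dict(np.load("top0.npz")); P=lambda u,v,z: ray(c,(u/3.1+200-.34,v/3.1+140-.34),z)[:2]
def show(n,L,z):
    p=np.array([P(u,v,z) for u,v in L]); print(n,p.round(4).tolist(),"mean",p.mean(0).round(4)); return p
def d(a,b): v=b-a; return np.linalg.norm(v).round(4),np.degrees(np.arctan2(v[1],v[0])).round(2)
r=show("rib",[(698,317),(729,315),(746,449),(715,451)],.075); print(d(r[3],r[0]),d(r[2],r[1]),d(r[0],r[1]))
b=show("base",[(663,287),(711,284),(735,480),(688,483)],.030); print(d(b[3],b[0]),d(b[2],b[1]),d(b[0],b[1]))
h=show("hinge",[(380,70),(421,290)],.056); print(d(h[1],h[0]))
f=show("far",[(38,128),(75,345)],.048); print(d(f[1],f[0]))
t=show("tray",[(532,33),(580,272)],.045); print(d(t[1],t[0]))
print("axis",d(t.mean(0),f.mean(0)),d(h.mean(0),f.mean(0)),d(t.mean(0),h.mean(0)))
# batten outer top edges
u=show("batU",[(35,116),(378,56)],.064); l=show("batL",[(75,358),(421,300)],.064); print(d(u[1],u[0]),d(l[1],l[0]))
# offcuts extents in station frame
yaw=np.radians(d(t.mean(0),f.mean(0))[1]); ey=np.array([np.cos(yaw),np.sin(yaw)]); ex=np.array([ey[1],-ey[0]])
hm=h.mean(0); O=hm+.12*ey; print("origin",O)
hsv=cv2.cvtColor(c["frame"],cv2.COLOR_RGB2HSV)
m=cv2.inRange(hsv,(8,80,110),(25,200,255))
cs,_=cv2.findContours(m,cv2.RETR_EXTERNAL,cv2.CHAIN_APPROX_NONE)
for k in cs:
    q=np.array(cv2.boxPoints(cv2.minAreaRect(k)))
    w=np.array([ray(c,p,.062)[:2]-O for p in q]); s=w.mean(0)
    if cv2.contourArea(k)>60 and abs(s@ey)<.16 and abs(s@ex)<.1: print("off",q.mean(0).round(),"x",(w@ex).round(3),"y",(w@ey).round(3))
E
```

```text
rib [[0.535, -0.2932], [0.5364, -0.3145], [0.4469, -0.3232], [0.4456, -0.3022]] mean [ 0.491  -0.3083]
(np.float64(0.0899), np.float64(5.71)) (np.float64(0.0899), np.float64(5.59)) (np.float64(0.0213), np.float64(-86.15))
base [[0.5576, -0.2849], [0.5599, -0.3194], [0.4228, -0.3323], [0.4207, -0.299]] mean [ 0.4902 -0.3089]
(np.float64(0.1376), np.float64(5.87)) (np.float64(0.1377), np.float64(5.39)) (np.float64(0.0346), np.float64(-86.2))
hinge [[0.7059, -0.0814], [0.5533, -0.1085]] mean [ 0.6296 -0.0949]
(np.float64(0.1549), np.float64(10.1))
far [[0.6643, 0.1549], [0.5152, 0.1273]] mean [0.5897 0.1411]
(np.float64(0.1516), np.float64(10.49))
tray [[0.7359, -0.1909], [0.5669, -0.2217]] mean [ 0.6514 -0.2063]
(np.float64(0.1717), np.float64(10.33))
axis (np.float64(0.3528), np.float64(100.07)) (np.float64(0.2394), np.float64(99.58)) (np.float64(0.1135), np.float64(101.09))
batU [[0.6699, 0.1553], [0.714, -0.079]] mean [0.6919 0.0382]
batL [[0.5063, 0.1259], [0.5461, -0.1072]] mean [0.5262 0.0093]
(np.float64(0.2384), np.float64(100.66)) (np.float64(0.2364), np.float64(99.69))
origin [0.60860174 0.0232049 ]
off [259. 225.] x [-0.007 -0.001 -0.059 -0.064] y [0.054 0.03  0.017 0.042]
off [304. 218.] x [-0.003 -0.002 -0.067 -0.068] y [-0.047 -0.071 -0.073 -0.049]
off [282. 215.] x [ 0.01   0.008 -0.053 -0.051] y [-0.009 -0.028 -0.02  -0.001]
off [255. 192.] x [0.011 0.069 0.064 0.006] y [0.051 0.037 0.016 0.03 ]
off [299. 184.] x [0.063 0.07  0.015 0.007] y [-0.042 -0.062 -0.081 -0.061]
```

Heights and sizes check out: rib 90×21, base 137.6×34.6, board 239, tray 171. The block is at (0.4905,-0.3086) with yaw 5.65°. The station is at about (0.609,0.0235) with yaw 10.2°. The rearmost offcut edge is at y 0.054. I start moving now, clear of the organiser.

```bash
python3 -m creep '[{"translation":[0,0,0],"twist":[0,0,7.8]},{"translation":[0,0,0],"twist":[0,0,7.8]},{"translation":[0,-37.5,0],"twist":[0,0,0]},{"translation":[0,-37.5,0],"twist":[0,0,0]},{"translation":[0,-37.5,0],"twist":[0,0,0]},{"translation":[0,-37.5,0],"twist":[0,0,0]},{"translation":[45,0,0],"twist":[0,0,0]},{"translation":[45,0,0],"twist":[0,0,0]},{"translation":[45,0,0],"twist":[0,0,0]},{"translation":[45,0,0],"twist":[0,0,0]},{"translation":[45,0,0],"twist":[0,0,0]},{"translation":[45,0,0],"twist":[0,0,0]}]' 85
cat > rem.py <<'E'
import sys,numpy as np
from cell import env
from scipy.spatial.transform import Rotation as Ro
def rem(p,yawdeg):
    s=env.get_state(); R=Ro.from_quat(s["eef_rot"]); M=R.as_matrix()
    yaw=np.degrees(np.arctan2(M[1,0],M[0,0])); 
    print("t",round(s["time_s"],2),"pos",np.round(s["position"],4),"yaw",round(yaw,2),"tiltx",round(np.degrees(np.arcsin(-M[2,1])),2),"tilty",round(np.degrees(np.arcsin(M[2,0])),2),"F",np.round(s["force"],2),"w",round(s["grip_width"],4))
    print("togo tool mm",np.round(1000*M.T@(np.array(p)-s["position"]),1),"twist z",round(yaw-yawdeg,2))
a=list(map(float,sys.argv[1:])); rem(a[:3],a[3])
E
python3 rem.py .4905 -.3086 .037 5.65
```

```text
time_s: 1.3
position: [0.4457, -0.3132, 0.231]
eef_rot: [0.999, 0.049, -0.0, -0.0]
force: [-0.1, -2.0, 0.0]
grip_width: 0.085
grasp_force: 0.0
t 1.3 pos [ 0.4457 -0.3132  0.231 ] yaw 5.61 tiltx 0.02 tilty -0.02 F [-0.15 -2.    0.03] w 0.085
togo tool mm [ 4.510e+01 -1.000e-01  1.939e+02] twist z -0.04
```

```bash
python3 -m creep '[{"translation":[22,0,0],"twist":[0,0,0]},{"translation":[22,0,0],"twist":[0,0,0]},{"translation":[0,0,35],"twist":[0,0,0]},{"translation":[0,0,35],"twist":[0,0,0]},{"translation":[0,0,30],"twist":[0,0,0]},{"translation":[0,0,0],"twist":[0,0,0]},{"translation":[0,0,0],"twist":[0,0,0]}]'
python3 rem.py .4905 -.3086 .037 5.65
python3 - <<'E'
from cell import env
import cv2,numpy as np
from h import *
c=env.capture("wrist"); f=c["frame"].copy()
for z,cx,cy,hx,hy in((.075,.4905,-.3086,.045,.011),(.03,.4905,-.3086,.068,.017)):
    a=np.radians(5.65); R=np.array([[np.cos(a),-np.sin(a)],[np.sin(a),np.cos(a)]])
    q=[proj(c,[*(R@[sx*hx,sy*hy]+[cx,cy]),z]) for sx,sy in((1,1),(1,-1),(-1,-1),(-1,1))]
    cv2.polylines(f,[np.int32(np.round(q))],True,(0,255,0),1)
cv2.imwrite("pics/w1.png",cv2.cvtColor(f,cv2.COLOR_RGB2BGR))
E
```

```text
time_s: 2.0
position: [0.4878, -0.3099, 0.132]
eef_rot: [0.999, 0.049, 0.0, 0.0]
force: [0.2, 0.0, 1.2]
grip_width: 0.0849
grasp_force: 0.0
t 2.0 pos [ 0.4878 -0.3099  0.132 ] yaw 5.58 tiltx -0.01 tilty 0.01 F [0.16 0.01 1.21] w 0.0849
togo tool mm [ 2.8 -1.  95. ] twist z -0.07
```

View pics/w1.png

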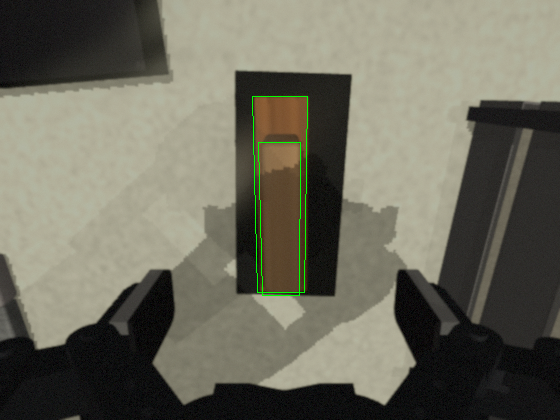

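The outline drawn from my block pose fits the block in the wrist view (rib 258–301, 142–295). I'll descend and grip.

```bash
python3 -m creep '[{"translation":[3,-1,25],"twist":[0,0,0]},{"translation":[0,0,25],"twist":[0,0,0]},{"translation":[0,0,20],"twist":[0,0,0]},{"translation":[0,0,15],"twist":[0,0,0]},{"translation":[0,0,10],"twist":[0,0,0]},{"translation":[0,0,0],"twist":[0,0,0]}]' && python3 rem.py .4905 -.3086 .037 5.65
python3 -m creep '[{"translation":[0,0,0],"twist":[0,0,0]},{"translation":[0,0,0],"twist":[0,0,0]},{"translation":[0,0,0],"twist":[0,0,0]},{"translation":[0,0,0],"twist":[0,0,0]},{"translation":[0,0,0],"twist":[0,0,0]},{"translation":[0,0,0],"twist":[0,0,0]},{"translation":[0,0,0],"twist":[0,0,0]},{"translation":[0,0,0],"twist":[0,0,0]}]' 10
```

```text
time_s: 2.65
position: [0.4906, -0.3085, 0.0365]
eef_rot: [0.999, 0.049, 0.0, 0.0]
force: [0.1, 0.3, 0.8]
grip_width: 0.0849
grasp_force: 0.0
t 2.65 pos [ 0.4906 -0.3085  0.0365] yaw 5.58 tiltx -0.0 tilty 0.0 F [0.08 0.27 0.82] w 0.0849
togo tool mm [-0.2  0.1 -0.5] twist z -0.07
time_s: 3.45
position: [0.4908, -0.3085, 0.0368]
eef_rot: [0.999, 0.049, 0.0, 0.0]
force: [-0.5, 0.9, 5.0]
grip_width: 0.0215
grasp_force: 59.9
```

```bash
python3 -m creep '[{"translation":[0,0,-10],"twist":[0,0,0]},{"translation":[0,0,-25],"twist":[0,0,0]},{"translation":[0,0,-30],"twist":[0,0,0]},{"translation":[0,0,-30],"twist":[0,0,0]},{"translation":[0,0,-25],"twist":[0,0,0]},{"translation":[0,0,-5],"twist":[0,0,-4.6]},{"translation":[0,0,0],"twist":[0,0,0]},{"translation":[0,0,0],"twist":[0,0,0]}]'
cat > favg.py <<'E'
import sys,numpy as np
from cell import env
F=[]
for i in range(int(sys.argv[1])):
    env.capture("wrist"); F.append(env.get_state()["force"])
F=np.array(F); print("avgF",F.mean(0).round(2),"sd",F.std(0).round(2), "pos",np.round(env.get_state()["position"],4))
E
python3 favg.py 8; python3 rem.py .5916 .12 .1075 10.2
```

```text
time_s: 4.25
position: [0.4902, -0.3081, 0.1607]
eef_rot: [0.996, 0.088, -0.0, -0.001]
force: [-1.1, -0.4, -2.2]
grip_width: 0.0214
grasp_force: 59.1
avgF [-0.11 -0.13 -2.54] sd [0.55 0.67 0.47] pos [ 0.4905 -0.3083  0.1611]
t 4.65 pos [ 0.4905 -0.3083  0.1611] yaw 10.17 tiltx 0.02 tilty -0.01 F [ 0.59 -0.06 -1.57] w 0.021
togo tool mm [ 175.2 -403.7   53.7] twist z -0.03
```

```bash
python3 -m creep '[{"translation":[8,-18,0],"twist":[0,0,0]},{"translation":[16,-37,0],"twist":[0,0,0]},{"translation":[16,-37,0],"twist":[0,0,0]},{"translation":[16,-37,0],"twist":[0,0,0]},{"translation":[16,-37,0],"twist":[0,0,0]},{"translation":[16,-37,0],"twist":[0,0,0]},{"translation":[16,-37,0],"twist":[0,0,0]},{"translation":[16,-37,0],"twist":[0,0,0]},{"translation":[16,-37,0],"twist":[0,0,0]},{"translation":[16,-37,0],"twist":[0,0,0]},{"translation":[16,-37,0],"twist":[0,0,0]},{"translation":[7,-16,0],"twist":[0,0,0]}]'
python3 -m creep '[{"translation":[0,0,20],"twist":[0,0,0]},{"translation":[0,0,20],"twist":[0,0,0]},{"translation":[0,0,13],"twist":[0,0,0]},{"translation":[0,0,0],"twist":[0,0,0]},{"translation":[0,0,0],"twist":[0,0,0]}]'
python3 rem.py .5916 .12 .1075 10.2
python3 - <<'E'
from cell import env
import cv2,numpy as np
c=env.capture("top"); np.savez("top1.npz",**c); d=env.capture("scene")
a=cv2.resize(c["frame"][135:280,190:400],None,fx=3.8,fy=3.8,interpolation=cv2.INTER_CUBIC)
cv2.imwrite("pics/t1.png",cv2.cvtColor(a,cv2.COLOR_RGB2BGR))
a=cv2.resize(d["frame"][150:270,160:360],None,fx=4,fy=4,interpolation=cv2.INTER_CUBIC)
cv2.imwrite("pics/s1.png",cv2.cvtColor(a,cv2.COLOR_RGB2BGR))
E
```

```text
time_s: 5.85
position: [0.5914, 0.1234, 0.1611]
eef_rot: [0.996, 0.09, 0.0, -0.0]
force: [0.6, -0.1, -2.6]
grip_width: 0.0212
grasp_force: 59.1
time_s: 6.35
position: [0.5917, 0.1199, 0.1089]
eef_rot: [0.996, 0.089, 0.0, 0.0]
force: [0.1, -0.5, -3.2]
grip_width: 0.0213
grasp_force: 59.2
t 6.35 pos [0.5917 0.1199 0.1089] yaw 10.16 tiltx -0.01 tilty 0.04 F [ 0.14 -0.49 -3.25] w 0.0213
togo tool mm [-0.1 -0.1  1.4] twist z -0.04
```

View pics/s1.png

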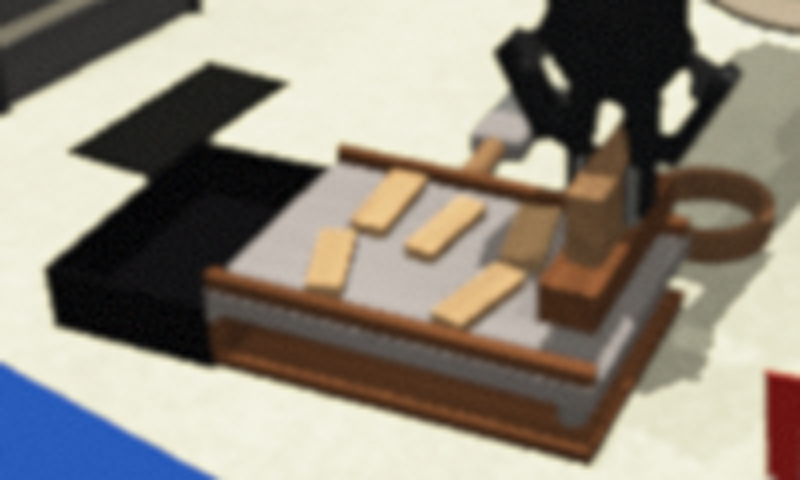

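View pics/t1.png

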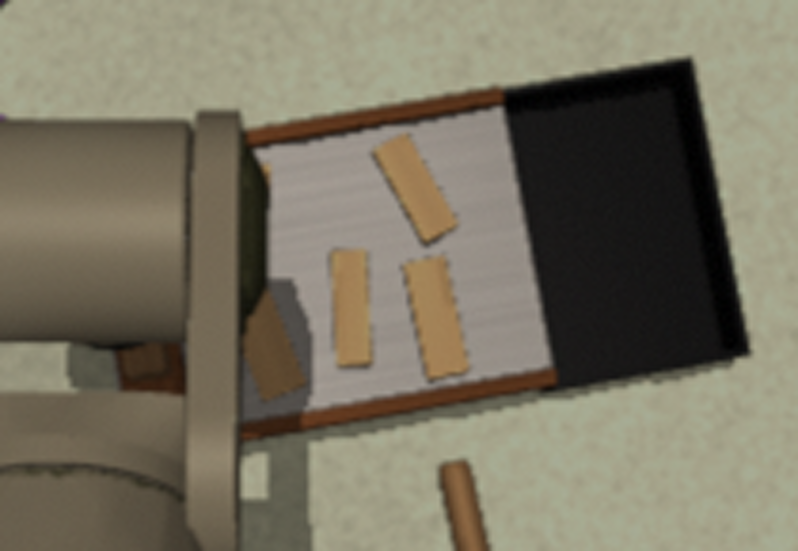

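In the scene view the block hangs over the far end between the battens, at crop (600,270), behind the nearest offcuts. The top view shows the other offcuts unmoved. Next I lower it gently.

```bash
python3 -m creep '[{"translation":[0,0,5],"twist":[0,0,0]},{"translation":[0,0,5],"twist":[0,0,0]},{"translation":[0,0,4],"twist":[0,0,0]},{"translation":[0,0,3],"twist":[0,0,0]},{"translation":[0,0,0],"twist":[0,0,0]}]'
python3 -m creep '[{"translation":[0,0,1],"twist":[0,0,0]},{"translation":[0,0,1],"twist":[0,0,0]},{"translation":[0,0,1],"twist":[0,0,0]},{"translation":[0,0,0],"twist":[0,0,0]}]'
```

```text
time_s: 6.95
position: [0.5911, 0.1202, 0.0907]
eef_rot: [0.996, 0.089, -0.0, -0.0]
force: [-0.2, 0.4, -2.4]
grip_width: 0.0217
grasp_force: 59.2
time_s: 7.35
position: [0.5913, 0.1202, 0.0882]
eef_rot: [0.996, 0.089, -0.0, -0.0]
force: [-0.2, 0.0, -2.2]
grip_width: 0.0213
grasp_force: 59.2
```

```bash
python3 -m creep '[{"translation":[0,0,1],"twist":[0,0,0]},{"translation":[0,0,1],"twist":[0,0,0]},{"translation":[0,0,0],"twist":[0,0,0]}]';python3 -m creep '[{"translation":[0,0,0],"twist":[0,0,0]}]'
```

```text
time_s: 7.65
position: [0.5914, 0.1202, 0.0863]
eef_rot: [0.996, 0.089, 0.0, -0.0]
force: [-0.3, 0.6, -0.9]
grip_width: 0.0214
grasp_force: 59.5
time_s: 7.75
position: [0.5914, 0.1202, 0.0863]
eef_rot: [0.996, 0.089, 0.0, -0.0]
force: [0.1, 0.3, -1.4]
grip_width: 0.0211
grasp_force: 59.5
```

```bash
python3 -m creep '[{"translation":[0,0,0.7],"twist":[0,0,0]},{"translation":[0,0,0.7],"twist":[0,0,0]},{"translation":[0,0,0.6],"twist":[0,0,0]},{"translation":[0,0,0],"twist":[0,0,0]},{"translation":[0,0,0],"twist":[0,0,0]},{"translation":[0,0,0],"twist":[0,0,0]}]'; python3 favg.py 5
```

```text
time_s: 8.35
position: [0.5914, 0.1203, 0.0844]
eef_rot: [0.996, 0.089, 0.0, -0.0]
force: [-1.5, 1.8, 2.8]
grip_width: 0.0215
grasp_force: 59.8
avgF [-1.62  1.55  2.28] sd [0.41 0.44 0.64] pos [0.5913 0.1203 0.0844]
```

```bash
python3 -m creep '[{"translation":[0,2,-0.05],"twist":[0,0,0]},{"translation":[0,2,-0.05],"twist":[0,0,0]},{"translation":[0,2,-0.05],"twist":[0,0,0]},{"translation":[0,2,-0.05],"twist":[0,0,0]},{"translation":[0,2,-0.05],"twist":[0,0,0]},{"translation":[0,2,-0.05],"twist":[0,0,0]},{"translation":[0,2,-0.05],"twist":[0,0,0]},{"translation":[0,2,-0.05],"twist":[0,0,0]}]'; python3 favg.py 2
```

```text
time_s: 9.4
position: [0.5942, 0.1043, 0.0847]
eef_rot: [0.996, 0.089, 0.0, -0.0]
force: [0.1, 4.1, 2.8]
grip_width: 0.0213
grasp_force: 59.8
avgF [-0.73  2.27  2.65] sd [0.07 0.54 0.21] pos [0.5942 0.1041 0.0848]
```

```bash
python3 -m creep '[{"translation":[0,2,-0.05],"twist":[0,0,0]},{"translation":[0,2,-0.05],"twist":[0,0,0]},{"translation":[0,2,-0.05],"twist":[0,0,0]},{"translation":[0,2,-0.05],"twist":[0,0,0]},{"translation":[0,2,-0.05],"twist":[0,0,0]},{"translation":[0,2,-0.05],"twist":[0,0,0]},{"translation":[0,2,-0.05],"twist":[0,0,0]},{"translation":[0,2,-0.05],"twist":[0,0,0]},{"translation":[0,2,-0.05],"twist":[0,0,0]},{"translation":[0,2,-0.05],"twist":[0,0,0]}]'; python3 favg.py 2
```

```text
time_s: 10.5
position: [0.5977, 0.0846, 0.0852]
eef_rot: [0.996, 0.089, -0.0, -0.0]
force: [-0.3, 2.7, 3.7]
grip_width: 0.0214
grasp_force: 59.9
avgF [-0.68  2.33  3.73] sd [0.34 0.53 0.29] pos [0.5978 0.0844 0.0852]
```

```bash
python3 -m creep '[{"translation":[0,2,-0.08],"twist":[0,0,0]},{"translation":[0,2,-0.08],"twist":[0,0,0]},{"translation":[0,2,-0.08],"twist":[0,0,0]},{"translation":[0,2,-0.08],"twist":[0,0,0]},{"translation":[0,2,-0.08],"twist":[0,0,0]},{"translation":[0,2,-0.08],"twist":[0,0,0]},{"translation":[0,2,-0.08],"twist":[0,0,0]},{"translation":[0,2,-0.08],"twist":[0,0,0]},{"translation":[0,2,-0.08],"twist":[0,0,0]},{"translation":[0,2,-0.08],"twist":[0,0,0]}]'; python3 favg.py 2
```

```text
time_s: 11.6
position: [0.6012, 0.0649, 0.086]
eef_rot: [0.996, 0.089, -0.0, 0.0]
force: [-0.5, 3.1, 2.7]
grip_width: 0.0214
grasp_force: 59.9
avgF [-0.07  1.64  2.78] sd [0.15 0.62 0.19] pos [0.6013 0.0647 0.086 ]
```

N is about 5.3 N at y of about 0.042. Continuing.

```bash
python3 -m creep '[{"translation":[0,2,-0.05],"twist":[0,0,0]},{"translation":[0,2,-0.05],"twist":[0,0,0]},{"translation":[0,2,-0.05],"twist":[0,0,0]},{"translation":[0,2,-0.05],"twist":[0,0,0]},{"translation":[0,2,-0.05],"twist":[0,0,0]},{"translation":[0,2,-0.05],"twist":[0,0,0]},{"translation":[0,2,-0.05],"twist":[0,0,0]},{"translation":[0,2,-0.05],"twist":[0,0,0]},{"translation":[0,2,-0.05],"twist":[0,0,0]},{"translation":[0,2,-0.05],"twist":[0,0,0]}]'; python3 favg.py 2
```

```text
time_s: 12.7
position: [0.6048, 0.0453, 0.0865]
eef_rot: [0.996, 0.089, 0.0, -0.0]
force: [-0.8, 3.0, 2.8]
grip_width: 0.0215
grasp_force: 59.9
avgF [-0.83  2.53  2.56] sd [0.13 0.43 0.93] pos [0.6048 0.045  0.0865]
```

```bash
python3 -m creep '[{"translation":[0,2,-0.05],"twist":[0,0,0]},{"translation":[0,2,-0.05],"twist":[0,0,0]},{"translation":[0,2,-0.05],"twist":[0,0,0]},{"translation":[0,2,-0.05],"twist":[0,0,0]},{"translation":[0,2,-0.05],"twist":[0,0,0]},{"translation":[0,2,-0.05],"twist":[0,0,0]},{"translation":[0,2,-0.05],"twist":[0,0,0]},{"translation":[0,2,-0.05],"twist":[0,0,0]},{"translation":[0,2,-0.05],"twist":[0,0,0]},{"translation":[0,2,-0.05],"twist":[0,0,0]}]'; python3 favg.py 2
```

```text
time_s: 13.8
position: [0.6083, 0.0256, 0.087]
eef_rot: [0.996, 0.089, 0.0, -0.0]
force: [-0.6, 3.7, 2.9]
grip_width: 0.0211
grasp_force: 59.9
avgF [-0.54  2.31  2.89] sd [0.22 0.7  0.32] pos [0.6084 0.0253 0.087 ]
```

```bash
python3 -m creep '[{"translation":[0,2,-0.04],"twist":[0,0,0]},{"translation":[0,2,-0.04],"twist":[0,0,0]},{"translation":[0,2,-0.04],"twist":[0,0,0]},{"translation":[0,2,-0.04],"twist":[0,0,0]},{"translation":[0,2,-0.04],"twist":[0,0,0]},{"translation":[0,2,-0.04],"twist":[0,0,0]},{"translation":[0,2,-0.04],"twist":[0,0,0]},{"translation":[0,2,-0.04],"twist":[0,0,0]}]'; python3 favg.py 2
```

```text
time_s: 14.7
position: [0.6112, 0.0098, 0.0873]
eef_rot: [0.996, 0.089, 0.0, -0.0]
force: [-0.4, 4.1, 3.7]
grip_width: 0.0212
grasp_force: 59.9
avgF [-0.79  2.58  3.21] sd [0.24 1.03 0.12] pos [0.6112 0.0096 0.0873]
```

```bash
python3 -m creep '[{"translation":[0,2,-0.04],"twist":[0,0,0]},{"translation":[0,2,-0.04],"twist":[0,0,0]},{"translation":[0,2,-0.04],"twist":[0,0,0]},{"translation":[0,2,-0.04],"twist":[0,0,0]}]'; python3 favg.py 2
```

```text
time_s: 15.2
position: [0.6126, 0.002, 0.0875]
eef_rot: [0.996, 0.089, 0.0, -0.0]
force: [-0.5, 3.5, 4.0]
grip_width: 0.0215
grasp_force: 59.9
avgF [-0.37  3.53  3.76] sd [0.21 0.48 0.1 ] pos [0.6126 0.0017 0.0875]
```

```bash
python3 -m creep '[{"translation":[0,2,-0.06],"twist":[0,0,0]},{"translation":[0,2,-0.06],"twist":[0,0,0]},{"translation":[0,2,-0.06],"twist":[0,0,0]},{"translation":[0,2,-0.06],"twist":[0,0,0]},{"translation":[0,2,-0.06],"twist":[0,0,0]},{"translation":[0,2,-0.06],"twist":[0,0,0]}]'; python3 favg.py 2
```

```text
time_s: 15.9
position: [0.6147, -0.0099, 0.0878]
eef_rot: [0.996, 0.089, -0.0, 0.0]
force: [-0.8, 3.3, 3.0]
grip_width: 0.0214
grasp_force: 59.9
avgF [-0.28  2.48  3.06] sd [0.06 0.19 0.57] pos [ 0.6147 -0.0102  0.0878]
```

```bash
python3 -m creep '[{"translation":[0,2,-0.05],"twist":[0,0,0]},{"translation":[0,2,-0.05],"twist":[0,0,0]},{"translation":[0,2,-0.05],"twist":[0,0,0]},{"translation":[0,2,-0.05],"twist":[0,0,0]},{"translation":[0,2,-0.05],"twist":[0,0,0]},{"translation":[0,2,-0.05],"twist":[0,0,0]}]'; python3 favg.py 2; python3 - <<'E'
from cell import env
import cv2
d=env.capture("scene")
a=cv2.resize(d["frame"][150:270,160:360],None,fx=4,fy=4,interpolation=cv2.INTER_CUBIC)
cv2.imwrite("pics/s2.png",cv2.cvtColor(a,cv2.COLOR_RGB2BGR))
E
```

```text
time_s: 16.6
position: [0.6168, -0.0217, 0.0881]
eef_rot: [0.996, 0.089, -0.0, 0.0]
force: [-0.8, 2.9, 2.4]
grip_width: 0.0215
grasp_force: 59.9
avgF [-0.27  1.71  1.29] sd [0.27 0.92 0.55] pos [ 0.6168 -0.022   0.088 ]
```

View pics/s2.png

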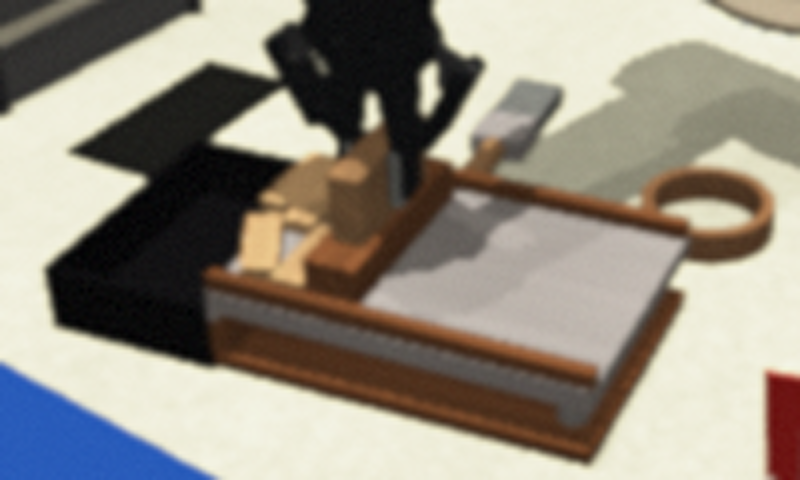

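N is about 4.5 N. The offcuts are bunched in front of the block, and one near crop (295,185) looks tilted up close to the finger. I check with the wrist camera before going on.

```bash
python3 - <<'E'
from cell import env
import cv2
a=env.capture("wrist")["frame"]; b=env.capture("top")["frame"][150:260,240:400]
a=cv2.resize(a,(480,360)); b=cv2.resize(b,(320,220),interpolation=cv2.INTER_CUBIC)
import numpy as np
o=np.zeros((360,800,3),np.uint8); o[:,:480]=a; o[:220,480:]=b
cv2.imwrite("pics/w2.png",cv2.cvtColor(o,cv2.COLOR_RGB2BGR))
E
```

```text
(no output)
```

View pics/w2.png

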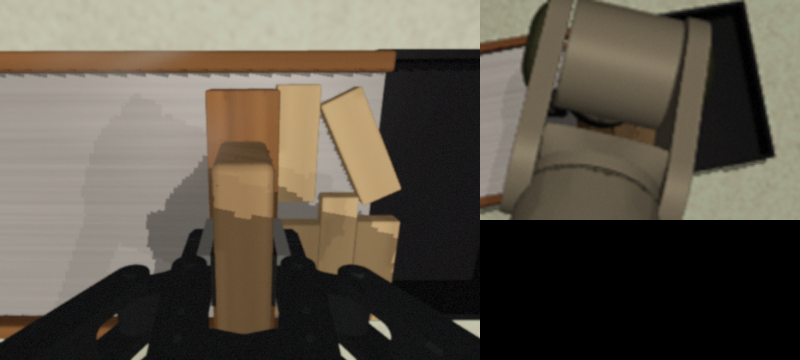

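The wrist view shows the offcuts flat on the board in front of the block, between columns 278 and 400, with nothing stacked and the fingers above them. Continuing.

```bash
python3 -m creep '[{"translation":[0,2,-0.02],"twist":[0,0,0]},{"translation":[0,2,-0.02],"twist":[0,0,0]},{"translation":[0,2,-0.02],"twist":[0,0,0]},{"translation":[0,2,-0.03],"twist":[0,0,0]},{"translation":[0,2,-0.03],"twist":[0,0,0]},{"translation":[0,2,-0.03],"twist":[0,0,0]}]'; python3 favg.py 2
```

```text
time_s: 17.45
position: [0.6189, -0.0335, 0.0883]
eef_rot: [0.996, 0.089, -0.0, -0.0]
force: [-1.3, 2.2, 1.3]
grip_width: 0.0213
grasp_force: 59.6
avgF [-0.26  1.68  1.34] sd [0.43 0.27 0.22] pos [ 0.619  -0.0338  0.0882]
```

```bash
python3 -m creep '[{"translation":[0,2,-0.03],"twist":[0,0,0]},{"translation":[0,2,-0.03],"twist":[0,0,0]},{"translation":[0,2,-0.03],"twist":[0,0,0]},{"translation":[0,2,-0.03],"twist":[0,0,0]}]'; python3 favg.py 2
```

```text
time_s: 17.95
position: [0.6203, -0.0414, 0.0884]
eef_rot: [0.996, 0.089, -0.0, 0.0]
force: [-0.6, 2.3, 1.1]
grip_width: 0.021
grasp_force: 59.6
avgF [-0.37  0.57  0.47] sd [0.48 0.59 0.31] pos [ 0.6204 -0.0417  0.0884]
```

```bash
python3 -m creep '[{"translation":[0,2,0.05],"twist":[0,0,0]},{"translation":[0,2,0.05],"twist":[0,0,0]},{"translation":[0,2,0.03],"twist":[0,0,0]},{"translation":[0,2,0],"twist":[0,0,0]}]'; python3 favg.py 3
```

```text
time_s: 18.45
position: [0.6218, -0.0491, 0.0885]
eef_rot: [0.996, 0.089, 0.0, -0.0]
force: [-1.0, 2.9, 3.1]
grip_width: 0.0212
grasp_force: 59.8
avgF [-0.29  2.09  3.33] sd [0.31 0.55 0.18] pos [ 0.6219 -0.0494  0.0885]
```

```bash
python3 -m creep '[{"translation":[0,2,0],"twist":[0,0,0]},{"translation":[0,2,0],"twist":[0,0,0]},{"translation":[0,2,0],"twist":[0,0,0]},{"translation":[0,2,0],"twist":[0,0,0]}]'; python3 favg.py 3
```

```text
time_s: 19.0
position: [0.6233, -0.0569, 0.0885]
eef_rot: [0.996, 0.089, 0.0, -0.0]
force: [-0.7, 5.0, 6.1]
grip_width: 0.0209
grasp_force: 60.2
avgF [-0.42  3.83  5.64] sd [0.1  0.23 0.52] pos [ 0.6233 -0.0571  0.0885]
```

```bash
python3 -m creep '[{"translation":[0,2,-0.06],"twist":[0,0,0]},{"translation":[0,2,-0.06],"twist":[0,0,0]},{"translation":[0,2,-0.06],"twist":[0,0,0]},{"translation":[0,2,-0.06],"twist":[0,0,0]}]'; python3 favg.py 2
```

```text
time_s: 19.55
position: [0.6246, -0.0649, 0.0886]
eef_rot: [0.996, 0.089, 0.0, -0.0]
force: [-1.3, 4.4, 4.7]
grip_width: 0.0212
grasp_force: 60.2
avgF [-0.5   3.49  4.45] sd [0.02 0.07 0.54] pos [ 0.6247 -0.0652  0.0887]
```

```bash
python3 -m creep '[{"translation":[0,2,-0.04],"twist":[0,0,0]},{"translation":[0,2,-0.04],"twist":[0,0,0]},{"translation":[0,2,-0.04],"twist":[0,0,0]},{"translation":[0,2,-0.04],"twist":[0,0,0]}]'; python3 favg.py 3
```

```text
time_s: 20.05
position: [0.626, -0.0727, 0.0888]
eef_rot: [0.996, 0.089, 0.0, -0.0]
force: [-0.5, 4.7, 5.1]
grip_width: 0.0216
grasp_force: 60.2
avgF [-0.59  3.82  5.26] sd [0.26 0.85 0.57] pos [ 0.6261 -0.073   0.0887]
```

```bash
python3 -m creep '[{"translation":[0,2,-0.06],"twist":[0,0,0]},{"translation":[0,2,-0.06],"twist":[0,0,0]},{"translation":[0,2,-0.06],"twist":[0,0,0]},{"translation":[0,2,-0.06],"twist":[0,0,0]},{"translation":[0,2,-0.06],"twist":[0,0,0]},{"translation":[0,2,-0.06],"twist":[0,0,0]},{"translation":[0,2,-0.03],"twist":[0,0,0]}]'; python3 favg.py 2
```

```text
time_s: 20.9
position: [0.6284, -0.0868, 0.0888]
eef_rot: [0.996, 0.089, -0.0, 0.0]
force: [-0.6, 2.6, 1.7]
grip_width: 0.0213
grasp_force: 59.9
avgF [-0.2   0.63  1.32] sd [0.54 0.6  0.27] pos [ 0.6284 -0.0871  0.0888]
```

```bash
python3 -m creep '[{"translation":[0,2,-0.04],"twist":[0,0,0]},{"translation":[0,2,-0.04],"twist":[0,0,0]},{"translation":[0,2,-0.04],"twist":[0,0,0]},{"translation":[0,2,-0.04],"twist":[0,0,0]},{"translation":[0,2,-0.03],"twist":[0,0,0]},{"translation":[0,2,-0.03],"twist":[0,0,0]}]'; python3 favg.py 2
```

```text
time_s: 21.6
position: [0.6305, -0.0985, 0.0891]
eef_rot: [0.996, 0.089, -0.0, 0.0]
force: [0.5, 0.1, -2.3]
grip_width: 0.0213
grasp_force: 59.4
avgF [ 0.08  0.23 -2.32] sd [0.   0.05 0.51] pos [ 0.6306 -0.0986  0.0892]
```

```bash
python3 -m creep '[{"translation":[0,3,0],"twist":[0,0,0]},{"translation":[0,3,0],"twist":[0,0,0]},{"translation":[0,3,0],"twist":[0,0,0]},{"translation":[0,3,0],"twist":[0,0,0]},{"translation":[0,3,0],"twist":[0,0,0]},{"translation":[0,3,0],"twist":[0,0,0]},{"translation":[0,3,0],"twist":[0,0,0]}]'; python3 favg.py 2
python3 -m creep '[{"translation":[0,0,-15],"twist":[0,0,0]},{"translation":[0,0,-30],"twist":[0,0,0]},{"translation":[0,0,-30],"twist":[0,0,0]},{"translation":[0,0,0],"twist":[0,0,0]}]'
python3 - <<'E'
from cell import env
import cv2,numpy as np
b=env.capture("scene")["frame"][150:250,160:360]
a=env.capture("wrist")["frame"]; o=np.zeros((600,800,3),np.uint8)
o[:400]=cv2.resize(b,(800,400),interpolation=cv2.INTER_CUBIC); o[400:,:267]=cv2.resize(a,(267,200),interpolation=cv2.INTER_AREA)
t=env.capture("top")["frame"][140:250,200:400]; o[400:,300:664]=cv2.resize(t,(364,200),interpolation=cv2.INTER_CUBIC)
cv2.imwrite("pics/s3.png",cv2.cvtColor(o,cv2.COLOR_RGB2BGR))
E
```

```text
time_s: 22.4
position: [0.6343, -0.1192, 0.0893]
eef_rot: [0.996, 0.089, -0.0, -0.0]
force: [0.1, 0.7, -2.5]
grip_width: 0.0211
grasp_force: 59.4
avgF [ 0.49 -0.31 -3.2 ] sd [0.58 0.27 0.02] pos [ 0.6343 -0.1194  0.0893]
time_s: 22.9
position: [0.6361, -0.1194, 0.1701]
eef_rot: [0.996, 0.089, 0.004, 0.002]
force: [0.7, 0.0, -1.8]
grip_width: 0.0213
grasp_force: 59.4
```

View pics/s3.png

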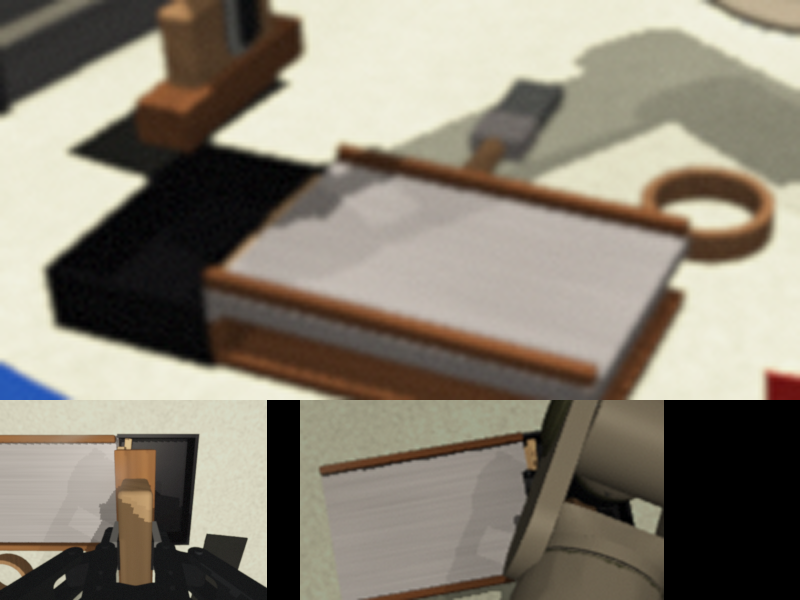

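```bash
python3 rem.py .490 -.3135 .16 4.0
```

```text
t 23.05 pos [ 0.6339 -0.1187  0.1638] yaw 10.2 tiltx 0.03 tilty -0.05 F [-0.53 -0.54 -2.76] w 0.0213
togo tool mm [-176.1  166.2    3.8] twist z 6.2
```

The board is clear. A tan edge shows at the hinge line, at scene crop (300,195) and top inset (530,455), perhaps an offcut leaning in the tray. I'll check it once the arm is out of the way, with the block still held.

```bash
python3 -m creep '[{"translation":[-16,15,0],"twist":[0,0,0]},{"translation":[-32,30,0],"twist":[0,0,0]},{"translation":[-32,30,0],"twist":[0,0,0]},{"translation":[-32,30,0],"twist":[0,0,0]},{"translation":[-32,30,0],"twist":[0,0,0]},{"translation":[-32,31,0],"twist":[0,0,0]},{"translation":[0,0,0],"twist":[0,0,6.2]},{"translation":[0,0,0],"twist":[0,0,0]},{"translation":[0,0,0],"twist":[0,0,0]}]'
python3 rem.py .490 -.3135 .0365 4.0
python3 - <<'E'
from cell import env
import cv2,numpy as np
from h import *
o=np.zeros((600,800,3),np.uint8)
for i,(n,sl) in enumerate((("top",(slice(145,240),slice(305,400))),("scene",(slice(180,250),slice(165,260))))):
    c=env.capture(n); np.savez(n+"3.npz",**c); a=c["frame"][sl].astype(float); a=np.clip(255*(a/255)**.6,0,255).astype(np.uint8)
    a=cv2.resize(a,(400,400 if i==0 else 295),interpolation=cv2.INTER_CUBIC); o[:a.shape[0],400*i:400*i+400]=a
cv2.imwrite("pics/s4.png",cv2.cvtColor(o[:400],cv2.COLOR_RGB2BGR))
E
```

```text
time_s: 23.95
position: [0.4904, -0.3128, 0.1635]
eef_rot: [0.999, 0.036, -0.0, -0.001]
force: [-1.0, 0.3, -1.8]
grip_width: 0.0214
grasp_force: 59.3
t 23.95 pos [ 0.4904 -0.3128  0.1635] yaw 4.16 tiltx 0.08 tilty -0.05 F [-0.99  0.26 -1.78] w 0.0214
togo tool mm [ -0.4   0.9 127. ] twist z 0.16
```

View pics/s4.png

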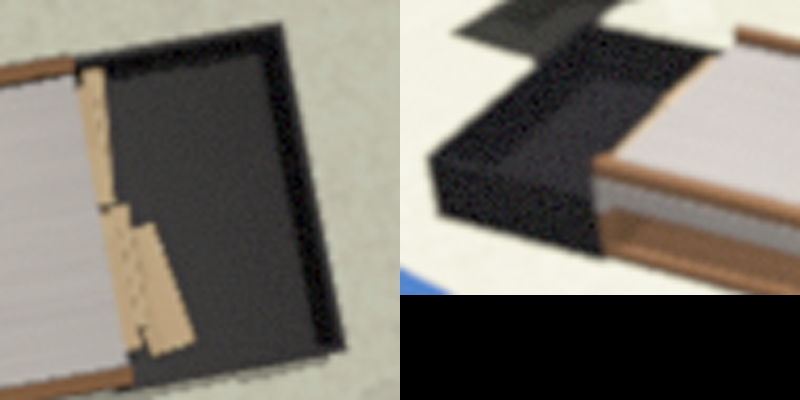

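The top crop shows offcuts bunched against the hinge inside the tray, in strips at crop x 78–130 plus one flat piece at (165,290). In the scene crop a thin tan line is visible past the hinge edge, so some tops may be high. I've used all ten views, so I measure their height and y by crossing the two views.

```bash
cat > tri.py <<'E'
import sys
from h import *
tag=sys.argv[1]
O=np.array([.609,.0235]); a=np.radians(100.2); ey=np.array([np.cos(a),np.sin(a)]); ex=np.array([ey[1],-ey[0]])
T=dict(np.load(f"top{tag}.npz")); S=dict(np.load(f"scene{tag}.npz"))
def st(c,u,v,z): w=ray(c,(u,v),z)[:2]-O; return w@ex,w@ey
def mask(c):
    h=cv2.cvtColor(c["frame"],cv2.COLOR_RGB2HSV); return cv2.inRange(h,(8,75,60),(25,220,255))
# rectify each view to station x,y at z=.056 (1mm/px): col=x+100, row=y+240
def rect(c,z):
    src=np.array([[x,y] for x in(-.1,.1) for y in(-.24,-.05)]); 
    uv=np.float32([proj(c,[*(O+x*ex+y*ey),z]) for x,y in src]); dst=np.float32([[(x+.1)*1000,(y+.24)*1000] for x,y in src])
    return cv2.warpPerspective(c["frame"],cv2.getPerspectiveTransform(uv,dst),(201,191),flags=cv2.INTER_LINEAR)
for n,c in(("top",T),("scene",S)):
    for z in(.056,.03):
        m=mask({"frame":rect(c,z)}); print(n,z)
        for x in range(-75,80,10):
            r=np.where(m[:,x+100]>0)[0]
            g=np.split(r,np.where(np.diff(r)>1)[0]+1) if len(r) else []
            print("  x",x,[(int(k[0])-240,int(k[-1])-240) for k in g],end=";")
        print()
E
python3 tri.py 3
```

```text
top 0.056
  x -75 [(-120, -50)];  x -65 [(-156, -131), (-129, -120)];  x -55 [(-154, -120)];  x -45 [(-153, -120)];  x -35 [(-151, -120)];  x -25 [(-150, -120)];  x -15 [(-148, -120)];  x -5 [(-145, -141), (-135, -120)];  x 5 [(-135, -121)];  x 15 [(-129, -120)];  x 25 [(-130, -120)];  x 35 [(-131, -120)];  x 45 [(-132, -120)];  x 55 [(-133, -120)];  x 65 [(-134, -120)];  x 75 [(-135, -124)];
top 0.03
  x -75 [(-125, -50)];  x -65 [(-161, -136), (-133, -125)];  x -55 [(-160, -124)];  x -45 [(-158, -124)];  x -35 [(-157, -124)];  x -25 [(-155, -124)];  x -15 [(-152, -124)];  x -5 [(-152, -124)];  x 5 [(-140, -125)];  x 15 [(-133, -124)];  x 25 [(-135, -124)];  x 35 [(-136, -124)];  x 45 [(-136, -124)];  x 55 [(-138, -124)];  x 65 [(-138, -124)];  x 75 [(-140, -125)];
scene 0.056
  x -75 [];  x -65 [];  x -55 [(-126, -122)];  x -45 [(-127, -120)];  x -35 [(-127, -121)];  x -25 [(-127, -122)];  x -15 [(-128, -121)];  x -5 [(-129, -121)];  x 5 [(-127, -121)];  x 15 [(-126, -121)];  x 25 [(-127, -122)];  x 35 [(-126, -122)];  x 45 [(-126, -122)];  x 55 [(-126, -122)];  x 65 [(-129, -115)];  x 75 [(-127, -50)];
scene 0.03
  x -75 [(-150, -144)];  x -65 [(-151, -145)];  x -55 [(-151, -144)];  x -45 [(-152, -144)];  x -35 [(-151, -144)];  x -25 [(-150, -145)];  x -15 [(-150, -146)];  x -5 [(-150, -145)];  x 5 [(-150, -145)];  x 15 [(-150, -145)];  x 25 [(-149, -145)];  x 35 [(-153, -50)];  x 45 [(-148, -50)];  x 55 [(-109, -107), (-95, -94), (-84, -84), (-76, -76), (-62, -52), (-50, -50)];  x 65 [];  x 75 [(-116, -99), (-97, -91), (-88, -88), (-85, -69), (-64, -60), (-54, -54)];
```

By crossing the views, the strips' front top edges are at z of about 0.050 and y of about -0.131. So some offcuts stand on edge, stacked against the board end, with origins almost exactly at y = -0.12. That is too marginal. I'll use the held block's underside, just beyond the hinge, to drag their tops forward lightly so they tip into the tray.

```bash
python3 -m creep '[{"translation":[0,0,0],"twist":[0,0,-6]},{"translation":[16,-15,0],"twist":[0,0,0]},{"translation":[32,-30,0],"twist":[0,0,0]},{"translation":[32,-30,0],"twist":[0,0,0]},{"translation":[32,-30,0],"twist":[0,0,0]},{"translation":[32,-30,0],"twist":[0,0,0]},{"translation":[32,-31,0],"twist":[0,0,0]},{"translation":[0,0,20],"twist":[0,0,0]},{"translation":[0,0,20],"twist":[0,0,0]},{"translation":[0,0,20],"twist":[0,0,0]},{"translation":[0,0,0],"twist":[0,0,0]},{"translation":[0,0,0],"twist":[0,0,0]}]'
python3 rem.py .6341 -.1163 .0895 10.2
```

```text
time_s: 25.25
position: [0.6352, -0.1189, 0.1047]
eef_rot: [0.996, 0.088, 0.0, 0.0]
force: [0.9, -0.3, -1.8]
grip_width: 0.0213
grasp_force: 59.4
t 25.25 pos [ 0.6352 -0.1189  0.1047] yaw 10.08 tiltx -0.0 tilty 0.0 F [ 0.94 -0.3  -1.85] w 0.0213
togo tool mm [-0.6 -2.8 15.2] twist z -0.12
```

```bash
python3 -m creep '[{"translation":[-0.6,-2.8,5],"twist":[0,0,0]},{"translation":[0,0,5],"twist":[0,0,0]},{"translation":[0,0,4],"twist":[0,0,0]},{"translation":[0,0,0.5],"twist":[0,0,0]},{"translation":[0,0,0],"twist":[0,0,0]}]'
python3 -m creep '[{"translation":[0,0,0.4],"twist":[0,0,0]},{"translation":[0,0,0.4],"twist":[0,0,0]},{"translation":[0,0,0.4],"twist":[0,0,0]},{"translation":[0,0,0],"twist":[0,0,0]}]' | grep -E 'pos|force'
```

```text
time_s: 25.75
position: [0.6339, -0.1169, 0.0898]
eef_rot: [0.996, 0.087, -0.0, -0.0]
force: [0.5, 0.4, -2.6]
grip_width: 0.0213
grasp_force: 59.4
position: [0.6339, -0.1168, 0.0886]
force: [0.8, -1.0, -2.4]
grasp_force: 59.4
```

```bash
python3 -m creep '[{"translation":[0,0,0.4],"twist":[0,0,0]},{"translation":[0,0,0.4],"twist":[0,0,0]},{"translation":[0,0,0],"twist":[0,0,0]}]' | grep -E 'pos|force'; python3 -m creep '[{"translation":[0,0,0.4],"twist":[0,0,0]},{"translation":[0,0,0.4],"twist":[0,0,0]},{"translation":[0,0,0],"twist":[0,0,0]}]' | grep -E 'pos|force'
```

```text
position: [0.6339, -0.1168, 0.0877]
force: [0.9, 0.7, -2.9]
grasp_force: 59.4
position: [0.6339, -0.1168, 0.0869]
force: [-0.1, -0.5, -3.4]
grasp_force: 59.4
```

```bash
python3 -m creep '[{"translation":[0,0,0.4],"twist":[0,0,0]},{"translation":[0,0,0.4],"twist":[0,0,0]},{"translation":[0,0,0.4],"twist":[0,0,0]},{"translation":[0,0,0],"twist":[0,0,0]}]' | grep -E 'pos|force'; python3 -m creep '[{"translation":[0,0,0.4],"twist":[0,0,0]},{"translation":[0,0,0.4],"twist":[0,0,0]},{"translation":[0,0,0],"twist":[0,0,0]}]' | grep -E 'pos|force'
```

```text
position: [0.6339, -0.1168, 0.0857]
force: [0.1, 0.3, -2.4]
grasp_force: 59.4
position: [0.6339, -0.1168, 0.0849]
force: [0.2, -0.5, -2.0]
grasp_force: 59.4
```

```bash
python3 -m creep '[{"translation":[0,0,0.4],"twist":[0,0,0]},{"translation":[0,0,0.4],"twist":[0,0,0]},{"translation":[0,0,0],"twist":[0,0,0]}]' | grep -E 'pos|force'; python3 -m creep '[{"translation":[0,0,0.4],"twist":[0,0,0]},{"translation":[0,0,0.4],"twist":[0,0,0]},{"translation":[0,0,0],"twist":[0,0,0]}]' | grep -E 'pos|force'
```

```text
position: [0.6339, -0.1168, 0.0841]
force: [-0.5, -0.2, -3.1]
grasp_force: 59.4
position: [0.6341, -0.1168, 0.0836]
force: [0.1, 0.2, -1.1]
grasp_force: 59.6
```

Contact at bottom z of about 0.051, as triangulated. Now drag forward lightly.

```bash
python3 -m creep '[{"translation":[0,1,0.2],"twist":[0,0,0]},{"translation":[0,2,0.1],"twist":[0,0,0]},{"translation":[0,2,0.1],"twist":[0,0,0]},{"translation":[0,2,0.1],"twist":[0,0,0]}]' | grep -E 'pos|force'; python3 -m creep '[{"translation":[0,2,0.1],"twist":[0,0,0]},{"translation":[0,2,0.1],"twist":[0,0,0]},{"translation":[0,2,0.1],"twist":[0,0,0]},{"translation":[0,2,0],"twist":[0,0,0]}]' | grep -E 'pos|force'
```

```text
position: [0.6354, -0.1241, 0.0833]
force: [1.8, -0.3, 1.3]
grasp_force: 60.0
position: [0.636, -0.1315, 0.0818]
force: [-0.8, -0.1, -2.2]
grasp_force: 59.6
```

```bash
python3 -m creep '[{"translation":[0,3,0],"twist":[0,0,0]},{"translation":[0,4,0],"twist":[0,0,0]},{"translation":[0,4,0],"twist":[0,0,0]},{"translation":[0,4,0],"twist":[0,0,0]}]' | grep -E 'pos|force'
python3 -m creep '[{"translation":[0,0,-20],"twist":[0,0,0]},{"translation":[0,0,-30],"twist":[0,0,0]},{"translation":[0,0,-27],"twist":[0,0,0]},{"translation":[-30,30,0],"twist":[0,0,0]},{"translation":[-35,30,0],"twist":[0,0,0]},{"translation":[-35,30,0],"twist":[0,0,0]},{"translation":[-35,30,0],"twist":[0,0,0]},{"translation":[-35,25,0],"twist":[0,0,0]},{"translation":[0,0,0],"twist":[0,0,6.2]},{"translation":[0,0,0],"twist":[0,0,0]},{"translation":[0,0,0],"twist":[0,0,0]}]'
python3 rem.py .490 -.3135 .0365 4.0
python3 - <<'E'
from cell import env
import numpy as np
for n in("top","scene"): np.savez(n+"4.npz",**env.capture(n))
E
python3 tri.py 4
```

```text
position: [0.6391, -0.1468, 0.0825]
force: [0.4, -0.6, -2.1]
grasp_force: 59.6
time_s: 30.35
position: [0.4971, -0.3184, 0.1597]
eef_rot: [0.999, 0.034, 0.0, -0.0]
force: [0.6, 0.5, -2.5]
grip_width: 0.0218
grasp_force: 59.5
t 30.35 pos [ 0.4971 -0.3184  0.1597] yaw 3.95 tiltx 0.0 tilty 0.01 F [ 0.62  0.49 -2.51] w 0.0218
togo tool mm [ -6.8  -5.4 123.2] twist z -0.05
top 0.056
  x -75 [(-120, -50)];  x -65 [(-172, -160), (-156, -131)];  x -55 [(-185, -158), (-154, -121)];  x -45 [(-183, -157), (-153, -120)];  x -35 [(-182, -155), (-151, -120)];  x -25 [(-180, -154), (-149, -120)];  x -15 [(-178, -152), (-147, -120)];  x -5 [(-175, -170), (-145, -141), (-135, -120)];  x 5 [(-135, -121)];  x 15 [(-129, -120)];  x 25 [(-130, -120)];  x 35 [(-131, -120)];  x 45 [(-132, -120)];  x 55 [(-133, -120)];  x 65 [(-134, -120)];  x 75 [(-135, -124)];
top 0.03
  x -75 [(-125, -50)];  x -65 [(-171, -167), (-161, -136)];  x -55 [(-191, -164), (-160, -126)];  x -45 [(-190, -162), (-158, -124)];  x -35 [(-188, -160), (-157, -125)];  x -25 [(-186, -159), (-155, -124)];  x -15 [(-185, -157), (-154, -12
[... 204 characters left out ...]
40, -125)];
scene 0.056
  x -75 [];  x -65 [];  x -55 [];  x -45 [];  x -35 [];  x -25 [];  x -15 [];  x -5 [(-156, -122)];  x 5 [(-158, -121)];  x 15 [(-156, -121)];  x 25 [(-154, -121)];  x 35 [(-153, -121)];  x 45 [(-150, -121)];  x 55 [(-146, -121)];  x 65 [(-136, -115)];  x 75 [(-127, -50)];
scene 0.03
  x -75 [];  x -65 [];  x -55 [];  x -45 [(-152, -146)];  x -35 [(-183, -144)];  x -25 [(-182, -144)];  x -15 [(-180, -144)];  x -5 [(-178, -144)];  x 5 [(-176, -144)];  x 15 [(-175, -144)];  x 25 [(-168, -144)];  x 35 [(-155, -50)];  x 45 [(-148, -50)];  x 55 [(-98, -96), (-74, -73), (-63, -53)];  x 65 [];  x 75 [(-116, -107), (-101, -88), (-85, -66), (-64, -63), (-59, -58), (-54, -54)];
```

The left piece toppled and now lies flat at y -155 to -183. The right stack (x 5 to 75) is unchanged, because its top was a little lower. Repeating, slightly deeper.

```bash
python3 -m creep '[{"translation":[0,0,0],"twist":[0,0,-6.2]},{"translation":[16,-16,0],"twist":[0,0,0]},{"translation":[31,-32,0],"twist":[0,0,0]},{"translation":[31,-32,0],"twist":[0,0,0]},{"translation":[31,-32,0],"twist":[0,0,0]},{"translation":[31,-32,0],"twist":[0,0,0]},{"translation":[30,-30,0],"twist":[0,0,0]},{"translation":[0,0,20],"twist":[0,0,0]},{"translation":[0,0,20],"twist":[0,0,0]},{"translation":[0,0,20],"twist":[0,0,0]},{"translation":[0,0,0],"twist":[0,0,0]},{"translation":[0,0,0],"twist":[0,0,0]}]'|grep time
python3 rem.py .6341 -.1165 .0855 10.2
```

```text
time_s: 31.65
t 31.65 pos [ 0.6344 -0.1173  0.1001] yaw 10.07 tiltx -0.01 tilty 0.01 F [ 0.19  0.4  -1.49] w 0.0215
togo tool mm [-0.2 -0.9 14.6] twist z -0.13
```

```bash
python3 -m creep '[{"translation":[0,-0.6,5],"twist":[0,0,0]},{"translation":[0,0,5],"twist":[0,0,0]},{"translation":[0,0,0.7],"twist":[0,0,0]},{"translation":[0,0,0.7],"twist":[0,0,0]},{"translation":[0,0,0.7],"twist":[0,0,0]},{"translation":[0,0,0.7],"twist":[0,0,0]},{"translation":[0,0,0.7],"twist":[0,0,0]},{"translation":[0,0,0],"twist":[0,0,0]}]' | grep -E 'pos|force'
python3 -m creep '[{"translation":[0,0,0.6],"twist":[0,0,0]},{"translation":[0,0,0.6],"twist":[0,0,0]},{"translation":[0,0,0.6],"twist":[0,0,0]},{"translation":[0,0,0],"twist":[0,0,0]}]' | grep -E 'pos|force'
```

```text
position: [0.6339, -0.1172, 0.086]
force: [0.3, 0.3, -2.7]
grasp_force: 59.4
position: [0.6339, -0.1172, 0.0841]
force: [-1.1, -0.1, -1.1]
grasp_force: 59.4
```

```bash
python3 -m creep '[{"translation":[0,0,0.4],"twist":[0,0,0]},{"translation":[0,0,0.4],"twist":[0,0,0]},{"translation":[0,0,0],"twist":[0,0,0]}]' | grep -E 'pos|force'; python3 -m creep '[{"translation":[0,0,0.4],"twist":[0,0,0]},{"translation":[0,0,0.4],"twist":[0,0,0]},{"translation":[0,0,0],"twist":[0,0,0]}]' | grep -E 'pos|force'
```

```text
position: [0.6339, -0.1172, 0.0834]
force: [-0.2, -0.7, -2.3]
grasp_force: 59.4
position: [0.6339, -0.1172, 0.0826]
force: [0.4, 0.2, -1.7]
grasp_force: 59.4
```

```bash
python3 -m creep '[{"translation":[0,0,0.4],"twist":[0,0,0]},{"translation":[0,0,0.4],"twist":[0,0,0]},{"translation":[0,0,0],"twist":[0,0,0]}]' | grep -E 'pos|force'; python3 -m creep '[{"translation":[0,0,0.4],"twist":[0,0,0]},{"translation":[0,0,0.4],"twist":[0,0,0]},{"translation":[0,0,0],"twist":[0,0,0]}]' | grep -E 'pos|force'
```

```text
position: [0.634, -0.1173, 0.082]
force: [-0.4, -0.5, -0.8]
grasp_force: 59.6
position: [0.634, -0.1174, 0.0818]
force: [-3.2, -0.4, 5.2]
grasp_force: 60.6
```

```bash
python3 -m creep '[{"translation":[0,0,0.4],"twist":[0,0,0]},{"translation":[0,0,0.4],"twist":[0,0,0]},{"translation":[0,0,0],"twist":[0,0,0]}]' | grep -E 'pos|force'; python3 favg.py 2
```

```text
position: [0.6341, -0.1177, 0.0817]
force: [-6.0, -1.5, 10.3]
grasp_force: 61.3
avgF [-6.15 -1.3  10.36] sd [0.45 0.01 0.14] pos [ 0.6341 -0.1177  0.0817]
```

```bash
python3 -m creep '[{"translation":[0,1,-0.4],"twist":[0,0,0]},{"translation":[0,2,0],"twist":[0,0,0]},{"translation":[0,2,0],"twist":[0,0,0]},{"translation":[0,2,0],"twist":[0,0,0]}]' | grep -E 'pos|force'; python3 -m creep '[{"translation":[0,2,0],"twist":[0,0,0]},{"translation":[0,2,0],"twist":[0,0,0]},{"translation":[0,2,0],"twist":[0,0,0]},{"translation":[0,2,0],"twist":[0,0,0]}]' | grep -E 'pos|force'
```

```text
position: [0.6353, -0.1245, 0.0816]
force: [-3.0, -1.5, 4.1]
grasp_force: 60.5
position: [0.6364, -0.1319, 0.0801]
force: [-0.7, 0.3, -2.6]
grasp_force: 59.6
```

```bash
python3 -m creep '[{"translation":[0,3,0],"twist":[0,0,0]},{"translation":[0,4,0],"twist":[0,0,0]},{"translation":[0,4,0],"twist":[0,0,0]},{"translation":[0,4,0],"twist":[0,0,0]}]' | grep -E 'pos|force'
python3 -m creep '[{"translation":[0,0,-20],"twist":[0,0,0]},{"translation":[0,0,-30],"twist":[0,0,0]},{"translation":[0,0,-27],"twist":[0,0,0]},{"translation":[-30,25,0],"twist":[0,0,0]},{"translation":[-37,30,0],"twist":[0,0,0]},{"translation":[-37,30,0],"twist":[0,0,0]},{"translation":[-37,30,0],"twist":[0,0,0]},{"translation":[-36,24,0],"twist":[0,0,0]},{"translation":[0,0,0],"twist":[0,0,6.2]},{"translation":[0,0,0],"twist":[0,0,0]},{"translation":[0,0,0],"twist":[0,0,0]}]'
python3 rem.py .490 -.3135 .0365 4.0
python3 - <<'E'
from cell import env
import numpy as np
for n in("top","scene"): np.savez(n+"5.npz",**env.capture(n))
E
python3 tri.py 5
```

```text
position: [0.6392, -0.1472, 0.0806]
force: [-0.6, 0.2, -1.2]
grasp_force: 59.6
time_s: 36.75
position: [0.4893, -0.3141, 0.1578]
eef_rot: [0.999, 0.034, 0.0, 0.0]
force: [0.3, 0.4, -1.9]
grip_width: 0.0213
grasp_force: 59.5
t 36.75 pos [ 0.4893 -0.3141  0.1578] yaw 3.95 tiltx -0.0 tilty 0.01 F [ 0.34  0.38 -1.92] w 0.0213
togo tool mm [  0.7  -0.6 121.3] twist z -0.05
top 0.056
  x -75 [(-120, -50)];  x -65 [(-172, -160), (-156, -131)];  x -55 [(-185, -158), (-154, -121)];  x -45 [(-183, -157), (-153, -120)];  x -35 [(-182, -155), (-151, -120)];  x -25 [(-180, -154), (-149, -120)];  x -15 [(-178, -152), (-147, -120)];  x -5 [(-175, -170), (-145, -141), (-135, -120)];  x 5 [(-166, -147), (-135, -120)];  x 15 [(-168, -145)];  x 25 [(-168, -145), (-131, -120)];  x 35 [(-168, -145), (-131, -120)];  x 45 [(-167, -144), (-132, -121)];  x 55 [(-167, -144), (-133, -121)];  x 65 [(-165, -146), (-134, -123)];  x 75 [(-135, -124)];
top 0.03
  x -75 [(-124, -50)];  x -65 [(-171, -167), (-161, -136)];  x -55 [(-191, -164), (-160, -125)];  x -45 [(-190, -162), (-158, -124)];  x -35 [(-188, -160), 
[... 432 characters left out ...]
5 [];  x -25 [];  x -15 [];  x -5 [(-156, -122)];  x 5 [(-158, -121)];  x 15 [(-156, -121)];  x 25 [(-154, -122)];  x 35 [(-153, -122)];  x 45 [(-151, -122)];  x 55 [(-146, -122)];  x 65 [(-141, -116)];  x 75 [(-140, -50)];
scene 0.03
  x -75 [];  x -65 [];  x -55 [];  x -45 [(-152, -146)];  x -35 [(-183, -144)];  x -25 [(-182, -144)];  x -15 [(-180, -144)];  x -5 [(-179, -145)];  x 5 [(-177, -145)];  x 15 [(-175, -145)];  x 25 [(-168, -145)];  x 35 [(-165, -50)];  x 45 [(-165, -50)];  x 55 [(-164, -138), (-108, -108), (-96, -95), (-90, -89), (-87, -85), (-76, -73), (-63, -54), (-52, -52)];  x 65 [(-163, -136)];  x 75 [(-115, -97), (-95, -85), (-82, -69), (-64, -61), (-59, -56), (-54, -54)];
```

Both upper pieces now lie flat in the tray. All five are accounted for: left flat, two toppled, and two low ones standing on edge with front edges at about -0.136, so their origins are safely past -0.12. Now I set the block down on the mat.

```bash
python3 -m creep '[{"translation":[0.7,0,20],"twist":[0,0,0]},{"translation":[0,0,30],"twist":[0,0,0]},{"translation":[0,0,30],"twist":[0,0,0]},{"translation":[0,0,20],"twist":[0,0,0]},{"translation":[0,0,10],"twist":[0,0,0]},{"translation":[0,0,5],"twist":[0,0,0]},{"translation":[0,0,2],"twist":[0,0,0]},{"translation":[0,0,1],"twist":[0,0,0]},{"translation":[0,0,0],"twist":[0,0,0]}]'; python3 favg.py 2
```

```text
time_s: 37.75
position: [0.49, -0.3145, 0.0404]
eef_rot: [0.999, 0.033, 0.0, 0.0]
force: [0.2, -0.2, -1.6]
grip_width: 0.0214
grasp_force: 59.5
avgF [ 0.32 -0.08 -2.56] sd [0.19 0.18 0.25] pos [ 0.4899 -0.3145  0.0403]
```

```bash
python3 -m creep '[{"translation":[0,0,1],"twist":[0,0,0]},{"translation":[0,0,1],"twist":[0,0,0]},{"translation":[0,0,0.5],"twist":[0,0,0]},{"translation":[0,0,0.3],"twist":[0,0,0]},{"translation":[0,0,0],"twist":[0,0,0]}]'; python3 -m creep '[{"translation":[0,0,0.3],"twist":[0,0,0]},{"translation":[0,0,0.3],"twist":[0,0,0]},{"translation":[0,0,0],"twist":[0,0,0]}]'
```

```text
time_s: 38.35
position: [0.4897, -0.3143, 0.0369]
eef_rot: [0.999, 0.033, -0.0, 0.0]
force: [-0.1, 0.4, -2.2]
grip_width: 0.0214
grasp_force: 59.7
time_s: 38.65
position: [0.4897, -0.3143, 0.0368]
eef_rot: [0.999, 0.033, 0.0, 0.0]
force: [-2.6, 1.5, 5.6]
grip_width: 0.0216
grasp_force: 60.4
```

Contact with the mat. Release, then lift straight up.

```bash
python3 -m creep '[{"translation":[0,0,-0.4],"twist":[0,0,0]},{"translation":[0,0,0],"twist":[0,0,0]},{"translation":[0,0,0],"twist":[0,0,0]},{"translation":[0,0,0],"twist":[0,0,0]},{"translation":[0,0,0],"twist":[0,0,0]},{"translation":[0,0,0],"twist":[0,0,0]},{"translation":[0,0,0],"twist":[0,0,0]},{"translation":[0,0,0],"twist":[0,0,0]}]' 85; python3 -m creep '[{"translation":[0,0,-10],"twist":[0,0,0]},{"translation":[0,0,-30],"twist":[0,0,0]},{"translation":[0,0,-40],"twist":[0,0,0]},{"translation":[0,0,-40],"twist":[0,0,0]},{"translation":[0,0,-40],"twist":[0,0,0]},{"translation":[-40,0,-20],"twist":[0,0,0]},{"translation":[-45,0,0],"twist":[0,0,0]},{"translation":[-45,0,0],"twist":[0,0,0]},{"translation":[-45,0,0],"twist":[0,0,0]},{"translation":[0,0,0],"twist":[0,0,0]},{"translation":[0,0,0],"twist":[0,0,0]}]'
python3 - <<'E'
from cell import env
from h import *
for n in("top","scene"): np.savez(n+"6.npz",**env.capture(n))
c=dict(np.load("top6.npz")); h=cv2.cvtColor(c["frame"],cv2.COLOR_RGB2HSV)
m=cv2.inRange(h,(3,70,50),(25,230,255)); m[:225]=0; m[305:]=0; m[:,:398]=0; m[:,450:]=0
k=max(cv2.findContours(m,0,1)[0],key=cv2.contourArea); q=cv2.boxPoints(cv2.minAreaRect(k))
print("block hull px",q.round(1).tolist(),[ray(c,p,.03)[:2].round(3).tolist() for p in q])
a=np.radians(4); R=np.array([[np.cos(a),-np.sin(a)],[np.sin(a),np.cos(a)]])
for z,hx,hy in((.075,.045,.011),(.03,.068,.017)):
    print("expected",[proj(c,[*(R@[sx*hx,sy*hy]+[.4898,-.3142]),z]).round(1).tolist() for sx,sy in((1,1),(1,-1),(-1,-1),(-1,1))])
E
python3 tri.py 6 | head -2; python3 rem.py .49 -.31 .2 4
```

```text
time_s: 39.45
position: [0.4896, -0.3143, 0.0367]
eef_rot: [0.999, 0.033, -0.0, -0.0]
force: [-0.5, -0.0, 0.7]
grip_width: 0.0849
grasp_force: 0.0
time_s: 40.55
position: [0.3148, -0.3262, 0.2176]
eef_rot: [0.999, 0.032, 0.0, 0.001]
force: [0.5, -0.2, -0.2]
grip_width: 0.085
grasp_force: 0.0
block hull px [[416.8999938964844, 232.8000030517578], [437.29998779296875, 230.8000030517578], [443.6000061035156, 293.70001220703125], [423.20001220703125, 295.79998779296875]] [[0.556, -0.292], [0.561, -0.338], [0.424, -0.347], [0.42, -0.302]]
expected [[428.1, 242.4], [438.4, 241.8], [442.7, 285.1], [432.3, 285.8]]
expected [[417.0, 232.8], [432.2, 231.8], [438.4, 294.3], [423.0, 295.4]]
top 0.056
  x -75 [(-120, -50)];  x -65 [(-172, -161), (-155, -131)];  x -55 [(-185, -158), (-154, -120)];  x -45 [(-183, -157), (-152, -120)];  x -35 [(-181, -155), (-151, -120)];  x -25 [(-180, -154), (-149, -120)];  x -15 [(-178, -152), (-147, -120)];  x -5 [(-175, -170), (-145, -141), (-135, -120)];  x 5 [(-165, -147), (-135, -120)];  x 15 [(-168, -145)];  x 25 [(-168, -145), (-130, -120)];  x 35 [(-167, -145), (-131, -120)];  x 45 [(-167, -145), (-132, -121)];  x 55 [(-167, -144), (-133, -121)];  x 65 [(-164, -146), (-134, -123)];  x 75 [(-135, -124)];
t 40.65 pos [ 0.3158 -0.3259  0.2171] yaw 3.82 tiltx -0.04 tilty 0.03 F [-0.44 -0.25 -0.23] w 0.0848
togo tool mm [174.8  -4.3  17.2] twist z -0.18
```

The block's outline matches an upright block at the mat's middle to about 1 px, and the tray is unchanged. Handing in.

```bash
python3 -c "
from cell import env
print(env.hand_in())"
```

```text
the job is handed in; nothing more can be done
None
```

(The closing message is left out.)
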